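# Clip an air regulator onto the console rail and open its valve

### The arm

A 6-joint arm with a two-finger parallel gripper is mounted at the origin on a cart in front of the work surface, level with it; the furniture and walls round the work are solid. World frame = base frame: x ahead of the robot, y to its left, z up, the work surface at z = 0. Lengths are in mm, angles in rad, forces in N, time in s.
With the tool pointing down it reaches from about 350 to 875 mm from the base axis. Payload 4.2 kg.
Tool frame: the origin (TCP) lies at the very end of the fingers, on their centre line; the grasp point (between the pads) lies arm.grip_point_offset behind it (arm.grip_point_offset is the distance from the TCP to the grasp point, in mm); z points along the fingers, y is the line along which they close (so a half turn about z gives the same grasp; the last joint's range is limited). The gripper opens to 85 mm and grips with 20 to 120 N. Pads are 22 mm wide; open, the fingers measure 114 mm over their backs; the gripper's body (76 mm by 85 mm) begins 54 mm behind the grasp point. The pads swing forward as they close: fully open they stand 13 mm farther back than shut.
Start: joints at [-0.917, 0.385, 0.008, 0, -1.194, -0.259], TCP at [240.403, -576.893, 231.312] pointing down, gripper open.
Joint ranges: [-3.14, 3.14], [-1.21, 2.06], [-1.07, 1.41], [-3.16, 2.05], [-2.99, -0.16], [-3.1, 3.1]. Speed limits (rad/s): [2.79, 2.79, 3.14, 3.14, 3.14, 3.14].

### API

Orientations are given as a unit quaternion [x, y, z, w].
In Python, from bench import arm, cams, ticket gives the robot as it stands.
- The arm moves only by the tool servo_tool, never from a script. Its argument "commands" is a list that holds one entry, the list of rows, each a list of 7 numbers: the closure in counts, from 0 (fully open) to 255 (shut), then the shift along the tool's x, y, z in m, then the turn, a rotation vector about the tool's x, y, z in degrees. In form: [[[grip, x, y, z, ax, ay, az], ...]]. A call has 1 to 10 rows; each row shifts and turns the commanded pose from where the row before left it, along the tool's axes as they then stand; what a row does not reach is not made up. A row lasts 1/12 s, in which the tool goes at most 41.7 mm and 7.16 degrees, less where a joint would pass 70% of its speed; a pose out of reach is approached as far as the arm can. A call with a gripper value outside its range is refused whole. The fingers move at their own pace and stop on an object; the grip force is fixed at half the most. Time passes only in rows, so rows that do not move let the fingers close. It gives the time, the measured TCP pose, the force, the opening and the grip force at its end, in the units of the state.
- arm.read_state(): the state, without advancing time (a new reading comes with each control period).
- cams.get_image(name): name is "side" or "top"; returns a dict with "frame" (400x640x3 uint8, blue, green, red), "K" (3x3 intrinsics, pixels), "T" (4x4, takes a point from camera to world coordinates). Camera axes: x right, y up, looking along -z (the intrinsics and any distortion apply to the point x, -y, -z); pixel columns grow to the right and rows downward; lengths in mm; the calibration is good to about 2 mm. A picture is of the moment at which its call begins. There is no depth.
- ticket.job_done(): hands the job in; it is judged then, once.
The state is a dict: "clock": time; "joints": joint angles; "joint_vel": joint speeds; "joint_efforts": joint torques, N m; "position": TCP position; "ee_rot": TCP orientation; "contact_force": force on the tool from outside, world axes, zero at the start; "wrist_torque": the same for the moment, N m; "gripper_width": finger opening in mm; "grasp_force": force on a finger pad.
Only numpy, scipy, OpenCV 4.12 (cv2) and the standard library are available. Lean on these libraries where they do the work, as an engineer would, in place of code of your own. Each camera call takes 0.05 s, during which the arm holds its last target. There are 200 camera calls.

### The job

Fit the loose air regulator module into the free place on the sloped console's rail, in line with that place's knob on the ledge: hook its fixed lip under the rail's upper edge with the other end raised, then rock it down until its sprung foot clicks under the lower edge and it sits flat. Then turn that knob clockwise to its stop, so that its bar points at the module, without moving the knobs beside it, and let go. Leave the bottles, the brush and the fossil vertebra where they stand.

Things in the scene. Friction and masses are not known exactly. Their poses are not given: they have to be found in the camera images.
- console: Fixed grey console, 305 mm wide, with a steel rail on a panel that slopes up at 25 degrees toward the back, and before it a level ledge 66 mm over the table. Three places on the rail, 95 mm apart, each with a knob before it on the ledge; one place is free (varies). Origin on the table under the rail's middle, x level toward the back, y along the rail. Reaches from x = -164 to 77 mm.
- slot: Reference frame at the free place: origin on the rail's top face, midway between its edges, in line with the knob. x up the slope (25 degrees above level), y along the rail, z square out of the panel. Panel face at z = -25 mm. With the module in place its axes agree with these and its seat point lies at this origin (2 mm play along x).
- upper_edge (a point): Upper edge of the rail's flange at the free place (slot frame 37, 0, 0 mm; axes as the slot). Flange 74 mm wide, 5 mm thick (slot z -5 to 0); under each edge an open gap, 15 mm deep inward (|x| 22 to 37 mm) and 20 mm high (z -25 to -5 mm).
- lower_edge (a point): Lower edge of the rail's flange at the free place (slot frame -37, 0, 0 mm), where the foot must click.
- lane_a: Fixed place with a module like the loose one already on the rail (44 mm wide, top 70 mm off the panel, so it leans out to 79 mm before the rail's middle line at 135 mm over the table) and its own knob, 95 or 190 mm from the free place along the rail. Origin on the table under the rail there; axes as the console's.
- lane_b: The other occupied place, alike.
- module: Loose grey plastic regulator, 0.17 to 0.34 kg, standing on two legs on the table. Origin level with the leg tips, below the middle; x along its length to the fixed hook end (two brass ports, round gauge on top), z up. Block 110 mm (x) by 44 mm (y), from z = 20 mm (flat underside, the seat) to 65 mm. A gauge cap rises 5 mm more (no obstacle). Parallel sides to grip at y = -22 and 22 mm.
- module_seat (a point): Middle of the flat underside of the module's block (module frame 0, 0, 20 mm); axes as the module's.
- hook_lip (a point): Top edge of the tip of the module's fixed lip (module frame 31, 0, 12 mm). The lip is 6 mm thick (z 6 to 12) and points inward from the hook leg, whose faces are at x = 39 and 47 mm and which reaches down to z = 0; 36 mm wide. About 22 degrees of tilt, foot end raised, suits the hooking.
- foot_nose (a point): Nose of the sprung foot's catch (module frame -31, 0, 13 mm at rest, top of the catch). Foot 30 mm wide; shank inner face at x = -41 mm, reaching down to z = 1 mm; below the nose it is bevelled 40 degrees from upright, so the rail's edge pushes it outward. It meets the rail at about 10 degrees of tilt when rocking down.
- press_pad (a point): Middle of the flat top of the module straight over the sprung foot (module frame -42, 0, 65 mm): push here, toward the panel, to click the foot in.
- foot (a joint): Outward travel (module -x) of the sprung foot, m: 0 at rest, at most 0.011. Spring 400 N/m, 1.6 N at rest. Clicking in takes some 5 to 10 N of push over the foot; it gives about 4 to 8 mm and returns to 0 under the rail.
- lane_free_knob (a joint): Angle of the knob of the free place, rad: 0 shut, bar parallel to the rail; grows clockwise seen from above; 1.571 open, at a stop, bar pointing at the rail (console x). Starts between 0.15 and 0.5. Friction torque about 0.03 N m; stays where left.
- lane_free_knob_grip (a point): On the upright axis of the free place's knob at grip height, 34 mm over the ledge, level 119 mm before the slot origin. Turns with the knob: z up, y along the bar to its marked end, x across. Bar 44 mm long, 14 mm thick, 15 to 44 mm over the ledge; round base below, 38 mm across. A brass outlet 14 mm thick, 20 mm high stands 47 mm to each side or one side along the rail's direction.
- lane_a_knob_mark (a point): Marked end of the bar of one neighbouring knob, 18 mm from its axis, 44 mm over the ledge; not to be turned.
- lane_b_knob_mark (a point): Marked end of the bar of the other neighbouring knob, alike; not to be turned.
- glue: White glue bottle, 40 mm across, 123 mm tall, standing beyond the module's hook end. Origin at the middle of its underside, z up. Leave alone.
- brush: Flat brush with a blue handle, 26 by 150 by 16 mm, lying along the module's left (+y) side, some 30 mm clear of it. Origin at the middle of its underside, y along it. Leave alone.
- vertebra: Fossil tail vertebra, 70 by 75 by 38 mm, lying beyond the module. Origin at the middle of its underside, z up. Leave alone.
- acetone: Bottle with a blue cap, 60 mm across, 143 mm tall, standing on the table at the console's left side. Origin at the middle of its underside, z up. Leave alone.

How it is judged (in metres and radians):
On the way, in this order (a step that is already met when the one before it is completed fails the run):
1. the lip of the module is hooked under the rail's upper edge at the free place, with the module's foot end raised (x of hook_lip in the frame of slot between 0.018 and 0.0355 m and z of hook_lip in the frame of slot between -0.02 and -0.004 m and y of hook_lip in the frame of slot between -0.03 and 0.03 m and angle between the z axis of module and the z axis of slot, either way round between 0.12 and 0.8 rad), for 0.1 s.
2. the module is rocked down flat on the rail and its foot has clicked home (x of module_seat in the frame of slot between -0.005 and 0.005 m and y of module_seat in the frame of slot between -0.015 and 0.015 m and z of module_seat in the frame of slot between -0.003 and 0.004 m and angle between the z axis of module and the z axis of slot, either way round below 0.05 rad and angle between the x axis of module and the x axis of slot, either way round below 0.06 rad and x of hook_lip in the frame of slot above 0 m and value of joint foot below 0.003 m), for 0.2 s.
3. the knob before it is turned clockwise to its stop (value of joint lane_free_knob above 1.4 rad), for 0.2 s.
At the end, for the whole second after the job is handed in: The module sits on the rail at the free place, hook end up the slope: its seat within 5 mm along the slope, 15 mm along the rail and 4 mm in height of the slot's origin, square to within 0.05 rad, its foot sprung back to within 3 mm, at rest; the knob before it is turned past 1.40 rad (all of step 2 and value of joint lane_free_knob above 1.4 rad and linear speed of module below 0.02 m/s); the robot touches nothing.
It fails at once if a neighbouring knob is turned (its marked end moved over 5 mm) (distance of any of lane_a_knob_mark, lane_b_knob_mark from where it was at the start of the episode above 0.005 m).
It fails at once if a bottle, the brush or the vertebra is shoved over 30 mm or tipped (distance of any of glue, brush, vertebra, acetone from where it was at the start of the episode above 0.03 m or angle between any of glue, brush, vertebra, acetone's own z axis and vertical above 0.35 rad).
It also fails if it takes over 61 s, if anything falls off the work surface, if the arm or the gripper's body presses on something with over 40 N, if the wrist force passes 120 N, or if a joint passes its speed limit or range.

## Working session

There is one attempt and no reset: what is moved stays moved. The work goes in short steps, Python scripts to look and compute and a tool call to move; the robot and the scene stay as the last step left them, time stands still between calls to the robot, and variables do not carry over. Pictures are saved under pics/ and viewed, at most 10 in all, crops included, and the job is handed in when it is done.

Besides the shell and the picture viewer there is one more tool, called after "Call:" as name(argument=value, ...) on one line, values as JSON. servo_tool: Moves the arm, as the interface text tells. Its arguments: {"type":"object","properties":{"commands":{"type":"array","items":{"type":"array","items":{"type":"array","items":{"type":"number"}}}}},"required":["commands"]}

```bash
mkdir -p pics; ls; python3 - <<'E'
from bench import arm,cams
import cv2
for n in("side","top"):
    d=cams.get_image(n);cv2.imwrite(f"pics/{n}0.png",d["frame"]);print(d["K"],d["T"])
print(arm.read_state(),arm.grip_point_offset,d.keys())
E
```

```text
pics
[[454.75637506   0.         320.38648082]
 [  0.         454.75637506 200.18301269]
 [  0.           0.           1.        ]] [[-9.35581490e-01  2.33659194e-01 -2.64746400e-01  2.95856135e+02]
 [-3.53065138e-01 -6.31073573e-01  6.90717854e-01  7.17663237e+02]
 [-5.68187951e-03  7.39695563e-01  6.72917670e-01  8.49477246e+02]
 [ 0.00000000e+00  0.00000000e+00  0.00000000e+00  1.00000000e+00]]
[[429.40732683   0.         320.23237139]
 [  0.         429.40732683 190.98218063]
 [  0.           0.           1.        ]] [[ 2.52985846e-02  9.93575047e-01 -1.10311412e-01  5.03349057e+02]
 [-9.99675926e-01  2.48313128e-02 -5.60788085e-03 -3.93253784e+01]
 [-2.83267330e-03  1.10417534e-01  9.93881252e-01  1.10817337e+03]
 [ 0.00000000e+00  0.00000000e+00  0.00000000e+00  1.00000000e+00]]
{'clock': 0.1, 'joints': array([-9.17413001e-01,  3.85470809e-01,  6.74195505e-03, -4.34917011e-04,
       -1.19399890e+00, -2.58580264e-01]), 'joint_vel': array([ 0.00097399, -0.00262321,  0.00354539,  0.00318781, -0.000775  ,
       -0.00011598]), 'joint_efforts': array([-4.44693005e-04, -3.93321419e+01,  1.88928187e+01,  4.19797406e+00,
       -2.61732894e-03, -3.68970859e-06]), 'position': array([ 240.18943181, -576.42910107,  230.32829163]), 'ee_rot': array([-1.96043244e-01,  9.80594755e-01,  9.56049011e-04, -2.43770786e-04]), 'contact_force': array([-0.3332145 ,  0.35561376, -0.71346537]), 'wrist_torque': array([-0.00531021,  0.00176776,  0.0258174 ]), 'grasp_force': 0.0, 'gripper_width': 85.83947608859971} 18.700000000000003 dict_keys(['frame', 'K', 'T'])
```

View pics/top0.png

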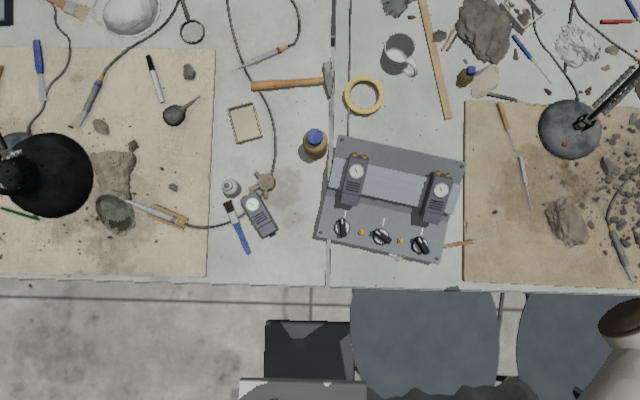

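View pics/side0.png

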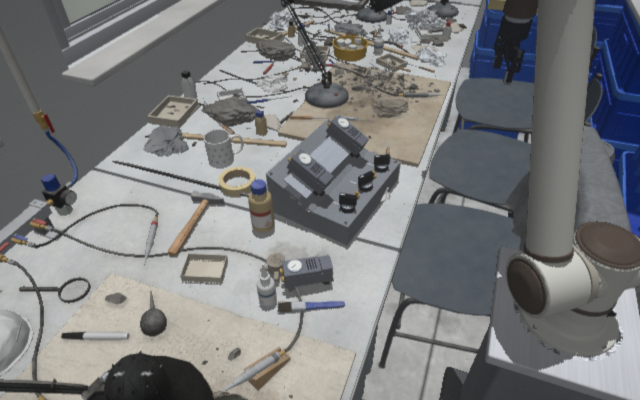

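The middle place is free. Its knob is at about (380,237) in the top view, and the module is at about (258,215) with its gauge end toward (252,202). I'll zoom in on both views.

```bash
python3 - <<'E'
import cv2,numpy as np
t=cv2.imread("pics/top0.png");s=cv2.imread("pics/side0.png")
def c(im,x,y,w,h):return cv2.resize(im[y:y+h,x:x+w],(400,300),interpolation=cv2.INTER_CUBIC)
cv2.imwrite("pics/m1.png",np.vstack([np.hstack([c(t,220,180,80,60),c(t,308,132,160,135)[:300]]),np.hstack([c(s,255,245,80,60),c(s,260,110,160,135)])]))
E
```

```text
(no output)
```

View pics/m1.png

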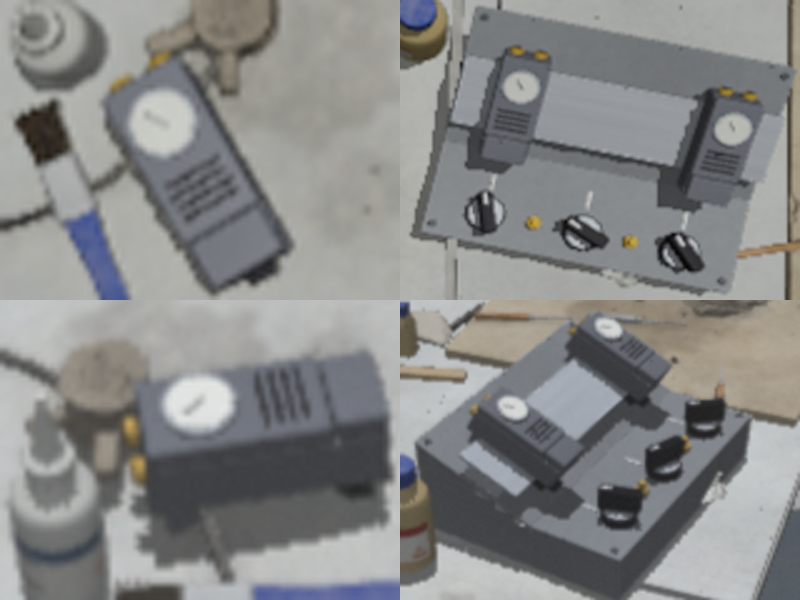

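The top view shows the module's top corners at about (241,200), (256,191), (278,229) and (263,238). The middle knob is at about (381,236), and there is a brass outlet on each side of it. Next I'll fit the console and module poses from both views.

```bash
cat >h.py <<'E'
import numpy as np
from scipy.spatial.transform import Rotation as R
Kt=np.array([[429.407,0,320.232],[0,429.407,190.982],[0,0,1]]);Ks=np.array([[454.756,0,320.386],[0,454.756,200.183],[0,0,1]])
Ts=np.array([[-9.35581490e-01,2.33659194e-01,-2.64746400e-01,2.95856135e+02],[-3.53065138e-01,-6.31073573e-01,6.90717854e-01,7.17663237e+02],[-5.68187951e-03,7.39695563e-01,6.72917670e-01,8.49477246e+02]])
Tt=np.array([[2.52985846e-02,9.93575047e-01,-1.10311412e-01,5.03349057e+02],[-9.99675926e-01,2.48313128e-02,-5.60788085e-03,-3.93253784e+01],[-2.83267330e-03,1.10417534e-01,9.93881252e-01,1.10817337e+03]])
def proj(P,cam):
    K,T=(Kt,Tt) if cam=='t' else (Ks,Ts)
    p=(np.atleast_2d(P)-T[:,3])@T[:,:3]*[1,-1,-1]
    p=p@K.T;return p[:,:2]/p[:,2:]
def con(q,P): # console coords -> world
    return R.from_euler('z',q[2]).apply(P)+[q[0],q[1],0]
def slot(q,zs,P): return con(q,R.from_euler('y',-25,degrees=True).apply(P)+[0,0,zs])
E
cat >fit.py <<'E'
from h import *
from scipy.optimize import least_squares
ct=lambda u,v:(308+(u-400)/2.5,132+v/2.2222); cs=lambda u,v:(260+(u-400)/2.5,110+(v-300)/2.2222)
mt=lambda u,v:(220+u/5,180+v/5); ms=lambda u,v:(255+u/5,245+(v-300)/5)
kn=[[-119,95,110],[-119,0,110],[-119,-95,110]]
def res(p,full=False):
    q=p[:3];zs=p[3];m=p[4:7];gx=p[7];L=p[8];xc=p[9]
    r=[]
    def add(P,cam,px,n): 
        e=proj(P,cam)[0]-px; r.append((n,e))
    for k,a,b in zip(kn,[(486,212),(585,232),(682,252)],[(621,489),(666,444),(705,403)]):
        add(con(q,k),'t',ct(*a),'knob'); add(con(q,k),'s',cs(*b),'knobs')
    for y,a,b in((95,(521,87),(512,408)),(-95,(733,129),(608,328))):
        add(slot(q,zs,[gx,y,50]),'t',ct(*a),'gau'); add(slot(q,zs,[gx,y,50]),'s',cs(*b),'gaus')
    w=lambda P:con(m,P)
    add(w([gx,0,70]),'t',mt(162,123),'mg');add(w([gx,0,70]),'s',ms(200,405),'mgs')
    for P,a in (([xc+L,22,65],(105,98)),([xc+L,-22,65],(182,57)),([xc-L,-22,65],(292,243)),([xc-L,22,65],(215,291))): add(w(P),'t',mt(*a),'mc')
    for P,a in (([xc+L,22,65],(148,450)),([xc+L,-22,65],(140,385)),([xc-L,-22,65],(383,352)),([xc-L,22,65],(390,402))): add(w(P),'s',ms(*a),'mcs')
    if full: return r
    return np.append(np.concatenate([e for _,e in r]),[(L-55)/3,(xc-0)/3])
f=least_squares(res,[450,-200,-0.2,118,430,110,0.5,25,55,0],loss='soft_l1')
print(f.x.round(3))
for n,e in res(f.x,True):print(n,e.round(1),end=' ')
E
python3 fit.py
```

```text
[ 6.28469e+02 -2.02574e+02 -2.03000e-01  1.11426e+02  5.56637e+02
  1.13889e+02  5.70000e-01  3.05240e+01  5.43140e+01  9.91000e-01]
knob [-0.7 -0.2] knobs [-0.4 -0.9] knob [-0.2  0.1] knobs [-0.1 -1.4] knob [1.3 0.5] knobs [ 0.8 -1.7] gau [-0.9 -0.2] gaus [-0.1 -0.3] gau [-1.3  0.2] gaus [ 0.2 -0. ] mg [-0.1 -0.5] mgs [-0. -3.] mc [-1.2  0.7] mc [-1.1 -0.4] mc [-0.5  0.6] mc [-0.8  0.4] mcs [ 0.9 -1. ] mcs [-0.5 -3.2] mcs [-1.9 -4.3] mcs [1.1 0.4]
```

Call:
servo_tool(commands=[[[60,-0.0279,0.0258,0,0,0,0],[60,-0.0279,0.0258,0,0,0,0],[60,-0.0279,0.0258,0,0,0,0],[60,-0.0279,0.0258,0,0,0,0],[60,-0.0279,0.0258,0,0,0,0],[60,-0.0279,0.0258,0,0,0,0],[60,-0.0279,0.0258,0,0,0,0],[60,-0.0279,0.0258,0,0,0,0],[60,-0.0279,0.0258,0,0,0,0],[60,-0.0279,0.0258,0,0,0,0]]])

```text
clock: 0.93
position: [398.8, -229.6, 231.2]
ee_rot: [-0.196, 0.981, 0.0, -0.0]
contact_force: [0.8, -0.3, -0.2]
gripper_width: 65.2
grasp_force: 0.0
```

Call:
servo_tool(commands=[[[60,-0.0279,0.0258,0.008,0,0,-1.0],[60,-0.0279,0.0258,0.008,0,0,-1.0],[60,-0.0279,0.0258,0.008,0,0,-1.0],[60,-0.0279,0.0258,0.008,0,0,-1.0],[60,-0.0279,0.0258,0.008,0,0,-1.0],[60,-0.0279,0.0258,0.008,0,0,-1.0],[60,-0.0279,0.0258,0.008,0,0,-1.0],[60,-0.0279,0.0258,0.008,0,0,-1.0],[60,-0.0279,0.0258,0.008,0,0,-1.0],[60,-0.0279,0.0258,0.008,0,0,-1.0]]])

```text
clock: 1.77
position: [529.2, 126.8, 150.6]
ee_rot: [-0.281, 0.96, -0.0, -0.0]
contact_force: [1.1, -0.2, -0.3]
gripper_width: 65.3
grasp_force: 0.0
```

```bash
cat >go.py <<'E'
# delta helper: go(target xyz, target rotation) -> tool-frame shift (mm), rotvec (deg)
from h import *
from bench import arm
MOD=np.array([556.6,113.9,.570])
def down(yaw_y): # tool pointing down with tool y at angle yaw_y (rad)
    y=np.array([np.cos(yaw_y),np.sin(yaw_y),0]);z=np.array([0,0,-1.]);return R.from_matrix(np.c_[np.cross(y,z),y,z])
def delta(p,Rt,show=True):
    s=arm.read_state();Rc=R.from_quat(s["ee_rot"])
    d=Rc.inv().apply(np.array(p)-s["position"]);rv=np.degrees((Rc.inv()*Rt).as_rotvec())
    print("pos",s["position"].round(1),"d",d.round(1),"rot",rv.round(2),"F",s["contact_force"].round(1),"w",round(s["gripper_width"],1),"gf",round(s["grasp_force"],1),"t",round(s["clock"],2));return s
E
python3 - <<'E'
from go import *
s=delta([556.6,113.9,130],down(MOD[2]+np.pi/2));print(s["joints"].round(2))
from bench import cams
import cv2
a=cams.get_image("top")["frame"][170:250,210:310];b=cams.get_image("side")["frame"][225:305,245:345]
cv2.imwrite("pics/a1.png",np.hstack([cv2.resize(a,(400,320),interpolation=2),cv2.resize(b,(400,320),interpolation=2)]))
E
```

```text
pos [529.2 126.8 150.6] d [-16.1 -25.6  20.6] rot [ 0.   -0.04  0.02] F [ 1.1 -0.2 -0.3] w 65.3 gf 0.0 t 1.77
[ 0.53  0.32 -0.31 -0.   -0.94 -1.53]
```

View pics/a1.png

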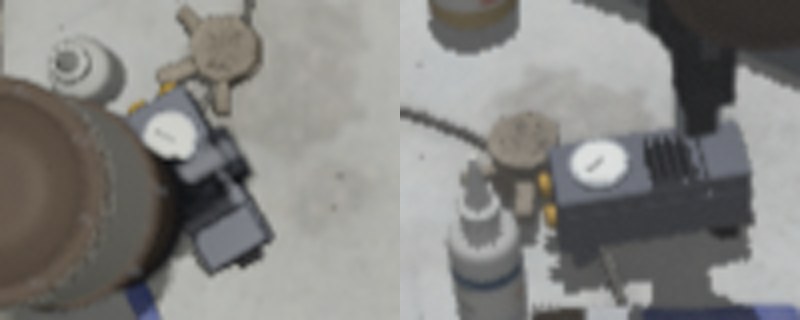

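Call:
servo_tool(commands=[[[60,-0.008,-0.0128,0.01,0,0,0],[60,-0.008,-0.0128,0.01,0,0,0],[60,0,0,0.025,0,0,0],[60,0,0,0.025,0,0,0],[60,0,0,0.025,0,0,0],[60,0,0,0.025,0,0,0],[60,0,0,0,0,0,0],[60,0,0,0,0,0,0]]])

```text
clock: 2.53
position: [555.6, 111.1, 30.4]
ee_rot: [-0.281, 0.96, -0.0, -0.002]
contact_force: [0.3, -0.2, 0.3]
gripper_width: 65.3
grasp_force: 0.0
```

```bash
python3 - <<'E'
from go import *
s=delta([556.6,113.9,29],down(MOD[2]+np.pi/2))
from bench import cams
import cv2
a=cams.get_image("top")["frame"][170:250,210:310];b=cams.get_image("side")["frame"][225:305,245:345]
cv2.imwrite("pics/a2.png",np.hstack([cv2.resize(a,(400,320),interpolation=2),cv2.resize(b,(400,320),interpolation=2)]))
E
```

```text
pos [555.6 111.1  30.4] d [-2.3  1.8  1.4] rot [ 0.01 -0.21 -0.06] F [ 0.3 -0.2  0.3] w 65.3 gf 0.0 t 2.53
```

View pics/a2.png

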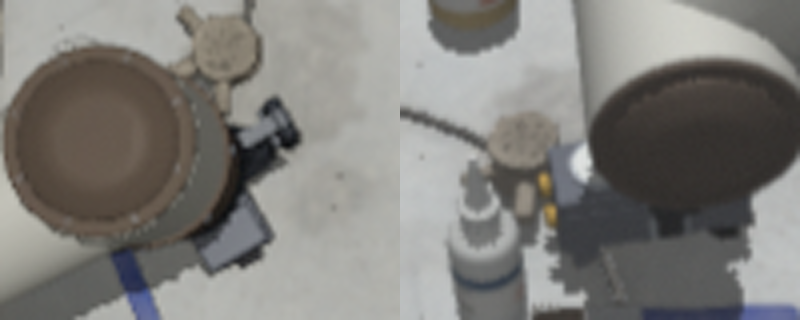

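The fingers straddle the module with no contact, so I'll close and lift.

Call:
servo_tool(commands=[[[150,-0.002,0,0,0,0,0],[200,0,0,0,0,0,0],[200,0,0,0,0,0,0],[200,0,0,0,0,0,0],[200,0,0,0,0,0,0],[200,0,0,0,0,0,0],[200,0,0,0,0,0,0],[200,0,0,0,0,0,0]]])

```text
clock: 3.3
position: [559.5, 113.8, 33.4]
ee_rot: [-0.281, 0.96, 0.0, 0.002]
contact_force: [-1.4, 0.1, 5.7]
gripper_width: 43.4
grasp_force: 60.3
```

Call:
servo_tool(commands=[[[200,0,0,-0.01,0,0,0],[200,0,0,-0.02,0,0,0],[200,0,0,-0.03,0,0,0],[200,0,0,-0.03,0,0,0],[200,0,0,-0.03,0,0,0],[200,0,0,-0.03,0,0,0],[200,0,0,-0.03,0,0,0],[200,0,0,-0.02,0,0,0],[200,0,0,0,0,0,0],[200,0,0,0,0,0,0]]])

```text
clock: 4.13
position: [558.0, 113.2, 232.4]
ee_rot: [-0.281, 0.96, 0.001, 0.001]
contact_force: [-0.4, 0.1, -3.2]
gripper_width: 43.1
grasp_force: 61.1
```

```bash
cat >>go.py <<'E'
Q=[628.5,-202.6,-.203];ZS=114.;GR=np.array([2.4,0,33.4-20]) # grip TCP relative to seat, module axes
def mod(sx,sz,th,sy=0,show=True):
    Rm=R.from_euler('z',Q[2])*R.from_euler('y',-25+th,degrees=True)
    p=slot(Q,ZS,[sx,sy,sz])+Rm.apply(GR)
    Rt=Rm*R.from_matrix([[-1,0,0],[0,1,0],[0,0,-1]])
    print("tgt",p.round(1));return delta(p,Rt)
def where():
    s=arm.read_state();Rc=R.from_quat(s["ee_rot"])
    Rm=Rc*R.from_matrix([[-1,0,0],[0,1,0],[0,0,-1]])
    p=s["position"]-Rm.apply(GR);Rs=R.from_euler('z',Q[2])*R.from_euler('y',-25,degrees=True)
    print("seat in slot",Rs.inv().apply(p-slot(Q,ZS,[0,0,0])).round(1),"rv",np.degrees((Rs.inv()*Rm).as_rotvec()).round(1),"F slot",Rs.inv().apply(s["contact_force"]).round(1),"tau",Rs.inv().apply(s["wrist_torque"]).round(2),"w",round(s["gripper_width"],1))
E
python3 -c "
from go import *
s=mod(16,74,20);print(s['joints'].round(2))"
```

```text
tgt [ 613.3 -199.5  201.4]
pos [558.  113.2 232.4] d [ 121.9 -293.3   30.5] rot [ 2.02 -4.63 44.19] F [-0.4  0.1 -3.2] w 43.1 gf 61.1 t 4.13
[ 0.48  0.29 -0.13 -0.   -1.15 -1.49]
```

Call:
servo_tool(commands=[[[200,0,0,-0.025,0,0,0],[200,0.0135,-0.0326,0,0,0,0],[200,0.0135,-0.0326,0,0,0,0],[200,0.0135,-0.0326,0,0,0,0],[200,0.0135,-0.0326,0,0,0,0],[200,0.0135,-0.0326,0,0,0,0],[200,0.0135,-0.0326,0,0,0,0],[200,0.0135,-0.0326,0,0,0,0],[200,0.0135,-0.0326,0,0,0,0],[200,0.0135,-0.0326,0,0,0,0]]])

```text
clock: 4.97
position: [612.8, -200.9, 253.5]
ee_rot: [-0.281, 0.96, 0.001, -0.002]
contact_force: [0.7, -0.5, -1.3]
gripper_width: 43.0
grasp_force: 61.6
```

Call:
servo_tool(commands=[[[200,0,0,0,0.289,-0.661,6.313],[200,0,0,0,0.289,-0.661,6.313],[200,0,0,0,0.289,-0.661,6.313],[200,0,0,0,0.289,-0.661,6.313],[200,0,0,0,0.289,-0.661,6.313],[200,0,0,0,0.289,-0.661,6.313],[200,0,0,0,0.289,-0.661,6.313],[200,0,0,0,0,0,0],[200,0,0,0,0,0,0]]])

```text
clock: 5.72
position: [612.9, -199.2, 254.2]
ee_rot: [0.1, 0.994, -0.005, 0.04]
contact_force: [-0.3, 0.4, -2.6]
gripper_width: 43.1
grasp_force: 61.7
```

```bash
python3 - <<'E'
from go import *
s=mod(16,60,20);where();print(s["joints"].round(2))
from bench import cams
import cv2
a=cams.get_image("top")["frame"][122:272,300:480];b=cams.get_image("side")["frame"][100:250,240:420]
cv2.imwrite("pics/a3.png",np.hstack([cv2.resize(a,(400,333),interpolation=2),cv2.resize(b,(400,333),interpolation=2)]))
E
```

```text
tgt [ 619.1 -200.7  188.7]
pos [ 612.9 -199.2  254.2] d [-0.9 -0.  65.8] rot [-0.12 -0.33  0.19] F [-0.3  0.4 -2.6] w 43.1 gf 61.7 t 5.72
seat in slot [3.790e+01 1.000e-01 1.221e+02] rv [-0.1 20.3  0.2] F slot [-1.4  0.3 -2.2] tau [ 0.03  0.21 -0.01] w 43.1
[-0.06  0.36  0.02  0.02 -1.15 -1.72]
```

View pics/a3.png

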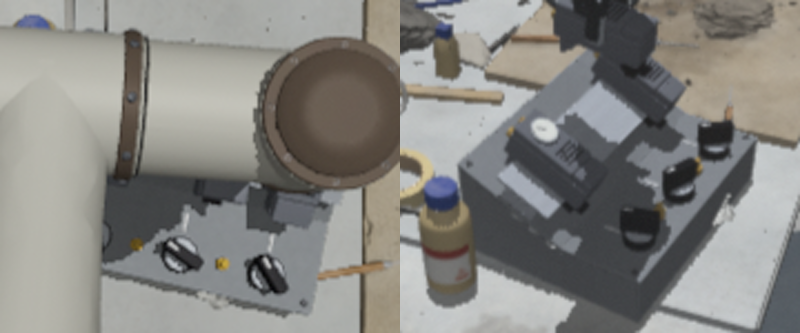

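Call:
servo_tool(commands=[[[200,0,0,0.02,0,0,0],[200,0,0,0.02,0,0,0],[200,0,0,0.02,0,0,0],[200,-0.001,0,0.005,0,0,0],[200,0,0,0,0,0,0]]])

```text
clock: 6.23
position: [619.6, -200.9, 189.2]
ee_rot: [0.101, 0.994, -0.005, 0.04]
contact_force: [1.4, 0.4, -1.3]
gripper_width: 43.2
grasp_force: 61.7
```

```bash
python3 - <<'E'
from go import *
s=mod(16,24,20);where()
from bench import cams
import cv2
b=cams.get_image("side")["frame"][90:210,290:410]
cv2.imwrite("pics/a4.png",cv2.resize(b,(600,600),interpolation=2))
E
```

```text
tgt [ 634.  -203.7  156.1]
pos [ 619.6 -200.9  189.2] d [-11.9   0.2  34.2] rot [-0.15 -0.36  0.09] F [ 1.4  0.4 -1.3] w 43.2 gf 61.7 t 6.23
seat in slot [16.6 -0.2 60.3] rv [-0.1 20.4  0.1] F slot [ 0.6  0.7 -1.7] tau [-0.01  0.27 -0.02] w 43.2
```

View pics/a4.png

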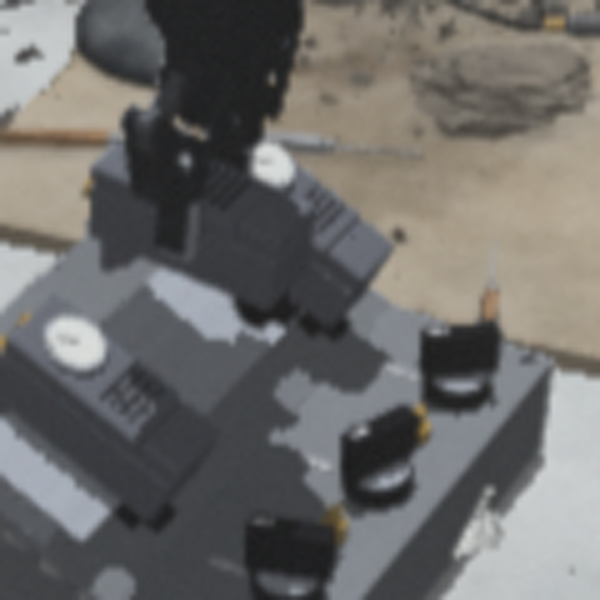

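Call:
servo_tool(commands=[[[200,-0.0045,0,0.011,0,0,0],[200,-0.0045,0,0.011,0,0,0],[200,-0.0045,0,0.011,0,0,0],[200,0,0,0,0,0,0],[200,0,0,0,0,0,0]]])

```text
clock: 6.7
position: [636.1, -204.4, 158.5]
ee_rot: [0.101, 0.994, -0.005, 0.041]
contact_force: [-0.2, -0.4, -1.7]
gripper_width: 43.1
grasp_force: 61.7
```

```bash
python3 - <<'E'
from go import *
where();s=mod(18,14,20)
E
```

```text
seat in slot [19.  -0.2 25.2] rv [-0.1 20.2  0.1] F slot [-0.9 -0.4 -1.5] tau [-0.01  0.26  0.05] w 43.1
tgt [ 639.9 -204.9  147.9]
pos [ 636.1 -204.4  158.5] d [-2.9  0.2 10.9] rot [-0.14 -0.22  0.04] F [-0.2 -0.4 -1.7] w 43.1 gf 61.7 t 6.7
```

Call:
servo_tool(commands=[[[200,-0.00068,0,0.00188,0,0,0],[200,-0.00068,0,0.00188,0,0,0],[200,-0.00068,0,0.00188,0,0,0],[200,-0.00068,0,0.00188,0,0,0],[200,-0.00068,0,0.00188,0,0,0],[200,0,0,0,0,0,0]]])

```text
clock: 7.2
position: [640.4, -205.2, 150.4]
ee_rot: [0.101, 0.994, -0.005, 0.042]
contact_force: [-0.2, 0.2, -2.0]
gripper_width: 43.5
grasp_force: 61.7
```

Call:
servo_tool(commands=[[[200,-0.00034,0,0.00094,0,0,0],[200,-0.00034,0,0.00094,0,0,0],[200,0,0,0,0,0,0]]])

```text
clock: 7.45
position: [641.4, -205.4, 149.0]
ee_rot: [0.101, 0.994, -0.005, 0.043]
contact_force: [0.2, 0.1, -2.1]
gripper_width: 43.0
grasp_force: 61.7
```

Call:
servo_tool(commands=[[[200,-0.00034,0,0.00094,0,0,0],[200,-0.00034,0,0.00094,0,0,0],[200,0,0,0,0,0,0]]])

```text
clock: 7.7
position: [641.6, -205.5, 148.7]
ee_rot: [0.101, 0.994, -0.006, 0.042]
contact_force: [-4.5, 2.0, 4.9]
gripper_width: 43.3
grasp_force: 62.7
```

```bash
python3 -c "
from go import *
where()"
```

```text
seat in slot [19.9 -0.2 14. ] rv [-0.1 20.1  0.1] F slot [-2.3  1.1  6.5] tau [ 0.34  1.35 -0.08] w 43.3
```

Call:
servo_tool(commands=[[[200,0.0009,0,-0.0024,0,0,0],[200,0,0,0,0,0,0],[200,0,0,0,0,0,0]]])

```text
clock: 7.95
position: [641.2, -205.3, 149.5]
ee_rot: [0.101, 0.994, -0.005, 0.043]
contact_force: [0.0, 0.4, -1.9]
gripper_width: 43.1
grasp_force: 61.7
```

```bash
python3 -c "
from go import *
where()"
```

```text
seat in slot [19.9 -0.1 14.9] rv [-0.1 20.   0.1] F slot [-0.9  0.4 -1.7] tau [-0.01  0.24  0.02] w 43.1
```

Call:
servo_tool(commands=[[[200,0.0019,0,0.0007,0,0,0],[200,0.0019,0,0.0007,0,0,0],[200,0.0019,0,0.0007,0,0,0],[200,0,0,0,0,0,0]]])

```text
clock: 8.28
position: [635.0, -204.1, 146.4]
ee_rot: [0.101, 0.994, -0.005, 0.042]
contact_force: [-0.2, -0.2, -2.7]
gripper_width: 42.8
grasp_force: 61.7
```

```bash
python3 -c "
from go import *
where()"
```

```text
seat in slot [12.8 -0.2 14.8] rv [-0.1 20.2  0. ] F slot [-1.3 -0.3 -2.4] tau [-0.01  0.23  0.  ] w 42.8
```

Call:
servo_tool(commands=[[[200,0.0014,0,0.0005,0,0,0],[200,0.0014,0,0.0005,0,0,0],[200,0,0,0,0,0,0]]])

```text
clock: 8.53
position: [632.7, -203.6, 145.5]
ee_rot: [0.101, 0.994, -0.005, 0.042]
contact_force: [0.6, 0.2, -2.1]
gripper_width: 43.0
grasp_force: 61.7
```

```bash
python3 -c "
from go import *
where()"
```

```text
seat in slot [10.3 -0.2 15. ] rv [-0.1 20.1  0. ] F slot [-0.4  0.3 -2.1] tau [-0.01  0.23  0.03] w 43.0
```

Call:
servo_tool(commands=[[[200,0.0014,0,0.0005,0,0,0],[200,0.0014,0,0.0005,0,0,0],[200,0,0,0,0,0,0]]])

```text
clock: 8.78
position: [630.0, -203.1, 144.3]
ee_rot: [0.101, 0.994, -0.005, 0.042]
contact_force: [-1.1, -0.3, -2.5]
gripper_width: 43.3
grasp_force: 61.7
```

```bash
python3 -c "
from go import *
where()"
```

```text
seat in slot [ 7.4 -0.2 15.1] rv [-0.1 20.1  0.1] F slot [-1.9 -0.5 -1.9] tau [-0.01  0.28  0.02] w 43.3
```

Call:
servo_tool(commands=[[[200,0.0014,0,0.0005,0,0,0],[200,0.0014,0,0.0005,0,0,0],[200,0,0,0,0,0,0]]])

```text
clock: 9.03
position: [628.2, -202.7, 143.9]
ee_rot: [0.101, 0.994, -0.006, 0.044]
contact_force: [0.5, 0.1, -1.3]
gripper_width: 43.4
grasp_force: 61.8
```

```bash
python3 -c "
from go import *
where()"
```

```text
seat in slot [ 5.6 -0.2 15.4] rv [-0.1 20.   0.1] F slot [-0.2  0.2 -1.4] tau [-0.02 -0.04  0.04] w 43.4
```

Call:
servo_tool(commands=[[[200,0.0014,0,0.0005,0,0,0],[200,0.0014,0,0.0005,0,0,0],[200,0,0,0,0,0,0]]])

```text
clock: 9.28
position: [626.4, -202.3, 143.4]
ee_rot: [0.101, 0.994, -0.006, 0.045]
contact_force: [1.3, -1.2, 1.8]
gripper_width: 42.9
grasp_force: 62.2
```

```bash
python3 -c "
from go import *
where()"
```

```text
seat in slot [ 3.7 -0.2 15.7] rv [-0.1 19.8  0.1] F slot [ 2.1 -0.9  1. ] tau [ 0.01 -0.71  0.01] w 42.9
```

Call:
servo_tool(commands=[[[200,0.0008,0,-0.0002,0,0,0],[200,0.0008,0,-0.0002,0,0,0],[200,0,0,0,0,0,0]]])

```text
clock: 9.53
position: [624.2, -201.8, 143.2]
ee_rot: [0.101, 0.994, -0.006, 0.044]
contact_force: [2.3, -0.2, 2.9]
gripper_width: 43.4
grasp_force: 62.3
```

```bash
python3 - <<'E'
from go import *
where()
from bench import cams
import cv2
b=cams.get_image("side")["frame"][100:200,280:380]
cv2.imwrite("pics/a5.png",cv2.resize(b,(600,600),interpolation=2))
E
```

```text
seat in slot [ 1.6 -0.1 16.5] rv [-0.1 19.9  0.1] F slot [3.3 0.2 1.7] tau [ 0.06 -0.82 -0.03] w 43.4
```

View pics/a5.png

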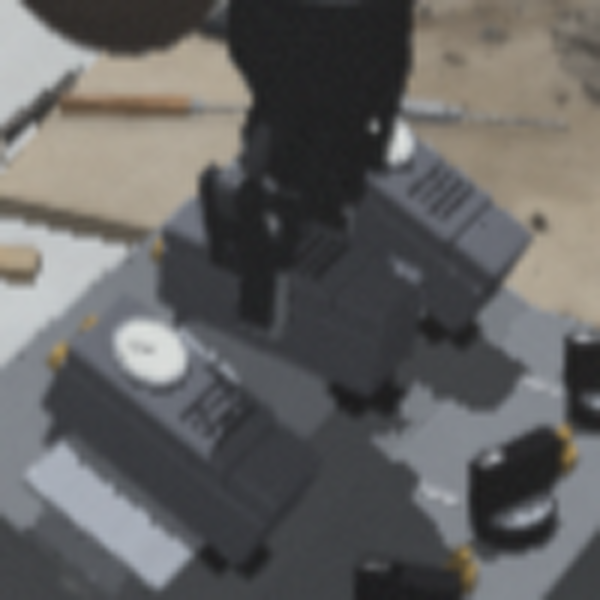

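Call:
servo_tool(commands=[[[200,0.0006,0,0.0015,0,-2.5,0],[200,0.0006,0,0.0015,0,-2.5,0],[200,0.0006,0,0.0015,0,-2.5,0],[200,0,0,0,0,0,0]]])

```text
clock: 9.92
position: [621.6, -201.3, 137.7]
ee_rot: [0.1, 0.989, -0.012, 0.108]
contact_force: [3.5, -0.7, 0.6]
gripper_width: 43.2
grasp_force: 61.8
```

```bash
sed -i 's/ZS=114./ZS=117.8/' go.py; python3 -c "
from go import *
where();mod(0.8,6.4,10)"
```

```text
seat in slot [-3.2 -0.2  8.4] rv [-0.1 12.5  0.1] F slot [ 3.5  0.1 -0.9] tau [ 0.15 -0.61 -0.12] w 43.2
tgt [ 625.4 -202.   137.5]
pos [ 621.6 -201.3  137.7] d [-3.8  0.1  1. ] rot [-0.1  -2.47  0.05] F [ 3.5 -0.7  0.6] w 43.2 gf 61.8 t 9.92
```

Call:
servo_tool(commands=[[[200,0.0002,0,0.0016,0,-2.5,0],[200,0.0002,0,0.0016,0,-2.5,0],[200,0,0,0,0,0,0]]])

```text
clock: 10.17
position: [621.1, -201.4, 134.2]
ee_rot: [0.1, 0.984, -0.016, 0.15]
contact_force: [-0.8, 1.1, 4.4]
gripper_width: 43.0
grasp_force: 62.1
```

```bash
python3 -c "
from go import *
where()"
```

```text
seat in slot [-4.  -0.4  5.1] rv [-0.1  7.7  0.1] F slot [1.  0.9 4.4] tau [ 0.25  0.39 -0.17] w 43.0
```

Call:
servo_tool(commands=[[[200,0.0002,0,0.0016,0,-2.5,0],[200,0.0002,0,0.0016,0,-2.5,0],[200,0,0,0,0,0,0]]])

```text
clock: 10.42
position: [620.9, -201.6, 130.2]
ee_rot: [0.099, 0.976, -0.021, 0.191]
contact_force: [-2.1, 2.1, 1.8]
gripper_width: 42.9
grasp_force: 62.3
```

```bash
python3 -c "
from go import *
where()"
```

```text
seat in slot [-4.7 -0.6  1.2] rv [-0.2  2.8  0.1] F slot [-1.5  1.6  2.7] tau [ 0.62  0.77 -0.07] w 42.9
```

Call:
servo_tool(commands=[[[200,0.0002,0,0.0014,0,-2.0,0],[200,0,0,0.0008,0,-1.0,0],[200,0,0,0,0,0,0]]])

```text
clock: 10.67
position: [621.8, -202.1, 129.4]
ee_rot: [0.099, 0.971, -0.024, 0.217]
contact_force: [-5.5, 4.3, 11.2]
gripper_width: 43.1
grasp_force: 63.2
```

```bash
python3 -c "
from go import *
where()"
```

```text
seat in slot [-3.4 -1.  -0.1] rv [-0.2 -0.2  0.1] F slot [-0.9  3.1 12.8] tau [ 0.7   1.74 -0.05] w 43.1
```

Call:
servo_tool(commands=[[[200,0,0,0.001,0,-1.0,0],[200,0,0,0.0005,0,-1.0,0],[200,0,0,0,0,0,0]]])

```text
clock: 10.92
position: [623.1, -202.7, 129.6]
ee_rot: [0.098, 0.967, -0.026, 0.235]
contact_force: [-12.0, 6.8, 18.5]
gripper_width: 43.5
grasp_force: 61.9
```

```bash
python3 -c "
from go import *
where()"
```

```text
seat in slot [-1.6 -1.2 -0.5] rv [-0.3 -2.4  0.2] F slot [-4.1  4.2 22.3] tau [1.42 2.3  0.2 ] w 43.5
```

Call:
servo_tool(commands=[[[70,0,0,0,0,1.0,0],[70,0,0,0,0,1.0,0],[70,0,0,0,0,0,0],[70,0,0,0,0,0,0],[70,0,0,-0.01,0,0,0],[70,0,0,-0.02,0,0,0],[70,0,0,-0.03,0,0,0],[70,0,0,-0.03,0,0,0],[255,0,0,0,0,0,0],[255,0,0,0,0,0,0]]])

```text
clock: 11.75
position: [586.4, -194.1, 211.3]
ee_rot: [0.098, 0.97, -0.023, 0.22]
contact_force: [-0.1, 0.5, -0.0]
gripper_width: 38.8
grasp_force: 0.0
```

```bash
python3 -c "
from go import *
where()"
```

```text
seat in slot [-1.7 -0.1 89.5] rv [-0.1 -0.6  0.1] F slot [-0.2  0.5  0. ] tau [0.   0.88 0.07] w 38.8
```

Call:
servo_tool(commands=[[[255,0.021,0,0,0,0,0],[255,0.021,0,0,0,0,0],[255,0,0,0.02,0,0,0],[255,0,0,0.02,0,0,0],[255,0,0,0.01,0,0,0],[255,0,0,0.003,0,0,0],[255,0,0,0,0,0,0]]])

```text
clock: 12.33
position: [570.6, -191.3, 140.7]
ee_rot: [0.099, 0.971, -0.024, 0.216]
contact_force: [-0.4, -0.3, 1.0]
gripper_width: -0.3
grasp_force: 0.0
```

Call:
servo_tool(commands=[[[255,0,0,0.002,0,0,0],[255,0,0,0.002,0,0,0],[255,0,0,0,0,0,0]]])

```text
clock: 12.58
position: [573.4, -191.5, 140.6]
ee_rot: [0.098, 0.97, -0.023, 0.219]
contact_force: [-2.4, -0.0, 3.3]
gripper_width: -0.0
grasp_force: 1.8
```

```bash
python3 -c "
from go import *
GR[:]=0
where()"
```

```text
seat in slot [-41.3  -0.2  44.5] rv [-0.1 -0.5  0.1] F slot [-0.7 -0.5  4. ] tau [0.11 1.25 0.03] w -0.0
```

Call:
servo_tool(commands=[[[255,0,0,0.003,0,0,0],[255,0,0,0.003,0,0,0],[255,0,0,0,0,0,0]]])

```text
clock: 12.83
position: [573.4, -191.7, 140.2]
ee_rot: [0.098, 0.97, -0.024, 0.22]
contact_force: [-34.8, 17.6, 42.5]
gripper_width: 0.1
grasp_force: 27.3
```

```bash
python3 -c "
from go import *
GR[:]=0
where()"
```

```text
seat in slot [-41.4  -0.5  44. ] rv [-0.2 -0.6  0.1] F slot [-16.1  10.2  54.4] tau [ 2.88  5.34 -0.01] w 0.1
```

Call:
servo_tool(commands=[[[255,0,0,0.002,0,0,0],[255,0,0,0,0,0,0],[255,0,0,0,0,0,0]]])

```text
clock: 13.08
position: [573.4, -191.8, 140.1]
ee_rot: [0.099, 0.97, -0.024, 0.221]
contact_force: [-45.3, 22.5, 55.3]
gripper_width: 0.1
grasp_force: 35.7
```

```bash
python3 -c "
from go import *
GR[:]=0
where()"
```

```text
seat in slot [-41.4  -0.5  43.9] rv [-0.2 -0.7  0.1] F slot [-20.9  12.9  70.8] tau [3.88 6.81 0.04] w 0.1
```

It doesn't move under firm pressure, so it is bottomed out. I'll retract and look.

Call:
servo_tool(commands=[[[255,0,0,-0.01,0,0,0],[255,0,0,-0.03,0,0,0],[255,0,0,-0.04,0,0,0],[255,0,0,-0.03,0,0,0],[255,0,0,0,0,0,0]]])

```text
clock: 13.5
position: [532.5, -182.3, 240.0]
ee_rot: [0.098, 0.969, -0.023, 0.226]
contact_force: [1.1, -0.4, 0.2]
gripper_width: 0.3
grasp_force: 0.0
```

```bash
python3 - <<'E'
from go import *
from bench import cams
import cv2
s=arm.read_state();print(s["position"].round(1),s["joints"].round(2))
f=cams.get_image("top")["frame"];a=f[122:272,300:480];b=cams.get_image("side")["frame"][105:225,265:409]
cv2.imwrite("pics/top_b.png",f)
cv2.imwrite("pics/a6.png",np.hstack([cv2.resize(a,(300,250),interpolation=2)[:250],cv2.resize(b,(500,417),interpolation=2)[80:330]]))
E
```

```text
[ 532.5 -182.3  240. ] [ 0.    0.07 -0.54  0.18 -0.52 -1.91]
```

View pics/a6.png

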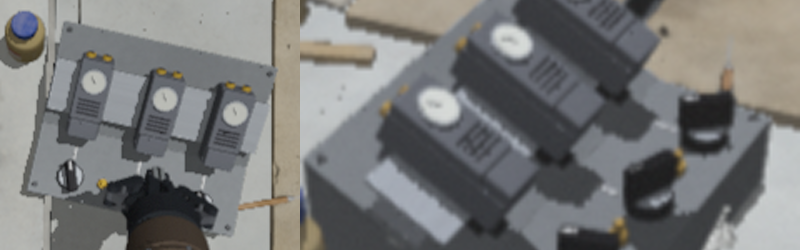

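The module sits flat in line with its neighbours: the gauges at (93,82), (164,98) and (235,112) are collinear and evenly spaced. Now the knob.

```bash
python3 - <<'E'
from go import *
p=con(Q,[-119,0,160]);print(p)
delta(p,down(np.radians(148.7)))
E
```

```text
[ 511.94352691 -178.60857278  160.        ]
pos [ 531.  -182.3  234. ] d [49.6 -0.1 58.3] rot [-15.8   22.34 -69.04] F [-0.8  0.4 -0.8] w -0.1 gf 0.0 t 13.6
```

Call:
servo_tool(commands=[[[136,0,0,0,-1.44,2.03,-6.276],[136,0,0,0,-1.44,2.03,-6.276],[136,0,0,0,-1.44,2.03,-6.276],[136,0,0,0,-1.44,2.03,-6.276],[136,0,0,0,-1.44,2.03,-6.276],[136,0,0,0,-1.44,2.03,-6.276],[136,0,0,0,-1.44,2.03,-6.276],[136,0,0,0,-1.44,2.03,-6.276],[136,0,0,0,-1.44,2.03,-6.276],[136,0,0,0,-1.44,2.03,-6.276]]])

```text
clock: 14.43
position: [530.4, -183.0, 229.7]
ee_rot: [-0.439, 0.898, -0.0, 0.019]
contact_force: [0.5, -1.1, -0.5]
gripper_width: 40.1
grasp_force: 0.0
```

Call:
servo_tool(commands=[[[136,0,0,0,-1.44,2.03,-6.276],[136,0.0033,0.009,0.025,0,0,0],[136,0.0033,0.009,0.025,0,0,0],[136,0,0,0.02,0,0,0],[136,0,0,0,0,0,0]]])

```text
clock: 14.85
position: [507.8, -178.1, 155.7]
ee_rot: [-0.485, 0.874, 0.005, -0.005]
contact_force: [-0.7, -0.0, -0.8]
gripper_width: 40.0
grasp_force: 0.0
```

```bash
python3 - <<'E'
from go import *
p=con(Q,[-119,0,87])
delta(p,down(np.radians(148.7)))
E
```

```text
pos [ 507.8 -178.1  155.7] d [-2.  -4.7 68.6] rot [ 0.8  -0.27 -0.64] F [-0.7 -0.  -0.8] w 40.0 gf 0.0 t 14.85
```

Call:
servo_tool(commands=[[[136,-0.002,-0.0047,0.01,0.8,-0.27,-0.64],[136,0,0,0.015,0,0,0],[136,0,0,0.015,0,0,0],[136,0,0,0.015,0,0,0],[136,0,0,0.012,0,0,0],[136,0,0,0,0,0,0],[136,0,0,0,0,0,0]]])

```text
clock: 15.43
position: [517.8, -179.8, 94.4]
ee_rot: [-0.491, 0.871, -0.004, 0.004]
contact_force: [0.9, 1.1, 0.9]
gripper_width: 40.1
grasp_force: 0.0
```

Call:
servo_tool(commands=[[[240,0,0,0,0,0,0],[240,0,0,0,0,0,0],[240,0,0,0,0,0,0],[240,0,0,0,0,0,0]]])

```text
clock: 15.77
position: [514.1, -178.2, 95.5]
ee_rot: [-0.49, 0.872, -0.001, 0.002]
contact_force: [-8.5, 7.5, 8.3]
gripper_width: 12.5
grasp_force: 59.6
```

Call:
servo_tool(commands=[[[240,0,0.0015,0,0,0,4],[240,0,0,0,0,0,6],[240,0,0,0,0,0,6],[240,0,0,0,0,0,6],[240,0,0,0,0,0,6],[240,0,0,0,0,0,0]]])

```text
clock: 16.27
position: [514.8, -178.8, 95.5]
ee_rot: [-0.264, 0.964, -0.002, 0.004]
contact_force: [-5.2, 0.8, 4.7]
gripper_width: 12.5
grasp_force: 59.3
```

```bash
python3 - <<'E'
from go import *
s=delta(con(Q,[-119,0,90]),down(np.radians(148.7-71.5)));Rc=R.from_quat(s["ee_rot"]);print(Rc.inv().apply(s["contact_force"]).round(1),Rc.inv().apply(s["wrist_torque"]).round(2))
E
```

```text
pos [ 514.8 -178.8   95.5] d [2.4 1.6 5.5] rot [-0.2   0.54 43.47] F [-5.2  0.8  4.7] w 12.5 gf 59.3 t 16.27
[ 4.   3.3 -4.7] [-1.02  1.23  0.01]
```

Turning smoothly; I'll continue to the stop with a few degrees of overrun.

Call:
servo_tool(commands=[[[240,0,0,0,0,0,6],[240,0,0,0,0,0,6],[240,0,0,0,0,0,6],[240,0,0,0,0,0,6],[240,0,0,0,0,0,6],[240,0,0,0,0,0,6],[240,0,0,0,0,0,6],[240,0,0,0,0,0,3],[240,0,0,0,0,0,0]]])

```text
clock: 17.02
position: [515.0, -180.3, 95.6]
ee_rot: [0.121, 0.993, -0.002, 0.005]
contact_force: [-4.2, -6.5, 3.1]
gripper_width: 12.5
grasp_force: 61.2
```

```bash
python3 - <<'E'
from go import *
s=delta(con(Q,[-119,0,90]),down(np.pi/2-.203));Rc=R.from_quat(s["ee_rot"]);print(Rc.inv().apply(s["contact_force"]).round(1),Rc.inv().apply(s["wrist_torque"]).round(2))
E
```

```text
pos [ 515.  -180.3   95.6] d [3.4 0.9 5.5] rot [-0.15  0.58 -2.26] F [-4.2 -6.5  3.1] w 12.5 gf 61.2 t 17.02
[ 2.4 -7.3 -3.1] [ 1.98  1.   -1.  ]
```

Call:
servo_tool(commands=[[[150,0,0,0,0,0,0],[150,0,0,0,0,0,0],[150,0,0,0,0,0,0],[150,0,0,-0.01,0,0,0],[150,0,0,-0.03,0,0,0],[150,0,0,-0.04,0,0,0],[150,-0.01,0,-0.04,0,0,0],[150,0.03,0,-0.02,0,0,0],[150,0.04,0,0,0,0,0],[150,0.04,0,0,0,0,0]]])

```text
clock: 17.85
position: [418.0, -153.6, 235.5]
ee_rot: [0.124, 0.992, 0.0, 0.009]
contact_force: [-1.2, 0.6, 0.8]
gripper_width: 35.0
grasp_force: 0.0
```

Call:
servo_tool(commands=[[[150,0.03,0,0,0,0,0],[150,0,0,0,0,0,0],[150,0,0,0,0,0,0]]])

```text
clock: 18.1
position: [387.9, -146.3, 234.6]
ee_rot: [0.123, 0.992, 0.0, 0.008]
contact_force: [0.9, -0.0, 0.3]
gripper_width: 35.1
grasp_force: 0.0
```

```bash
python3 - <<'E'
from go import *
from bench import cams
import cv2
a=cams.get_image("top")["frame"][130:270,310:470];b=cams.get_image("side")["frame"][110:250,260:420]
cv2.imwrite("pics/a7.png",np.hstack([cv2.resize(a,(400,350),interpolation=2),cv2.resize(b,(400,350),interpolation=2)]))
E
```

```text
(no output)
```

View pics/a7.png

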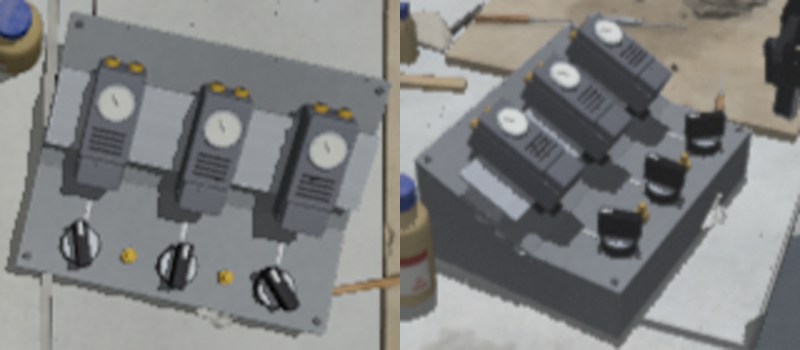

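The picture shows the module flat in line with its neighbours. The middle knob's bar at (178,265) points at the module, and the neighbouring knobs are unchanged. I'll hand the job in.

```bash
python3 -c "
from bench import ticket
print(ticket.job_done())"
```

```text
the job is handed in; nothing more can be done
None
```

I handed the job in; no verdict came back. In the last camera view the module sits flat in the middle place, its knob is turned to the stop and points at it, and the neighbouring knobs are unmoved; the foot's click was felt as firm seating, not measured.

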